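# Set up a tack weld: bar in the jig, boss held over it in the tongs

### The arm

A 6-joint arm with a two-finger parallel gripper is mounted at the origin on the work surface. World frame = base frame: x ahead of the robot, y to its left, z up, the work surface at z = 0. Lengths are in m, angles in rad, forces in N, time in s.
With the tool pointing down it reaches from about 0.4 to 0.825 m from the base axis. Payload 7 kg.
Tool frame: the origin (TCP) lies at the centre of the arm's flange, where the gripper is bolted on; the fingertips stand 173 mm ahead of it and the grasp point (between the pads) lies 155 mm ahead of it; z points along the fingers, x is the direction in which the jaws open and shut, and the axes are right-handed (so a half turn about z gives the same grasp; the last joint's range is limited). The gripper opens to 85 mm and grips with 20 to 120 N. Pads are 22 mm wide; open, the fingers measure 114 mm over their backs; the gripper's body (76 mm by 85 mm) begins 54 mm behind the grasp point. The pads swing forward as they close: fully open they stand 13 mm farther back than shut.
Start: joints at [1.575, 0.359, 0.012, 0, -1.224, -0.288], TCP at [0.189, 0.648, 0.405] pointing down, gripper open.
Joint ranges: [-3.07, 3.07], [-1.43, 2.12], [-1.02, 1.25], [-3.03, 1.67], [-3.05, -0], [-3.03, 3.03]. Speed limits (rad/s): [2.39, 2.39, 3.01, 3.14, 3.14, 3.14].

### API

Orientations are given as a unit quaternion [w, x, y, z].
In Python, from station import monitor, cams, sign_off gives the robot as it stands.
- The arm moves only by the tool carry_out, never from a script. Its argument "series" is a list of rows, each a list of 7 numbers: the shift along the tool's x, y, z in m, then the turn, a rotation vector about the tool's x, y, z in rad, then the finger opening in m, from 0 to 0.0854. In form: [[dx, dy, dz, wx, wy, wz, claw], ...]. A call has 1 to 5 rows; each row shifts and turns the commanded pose from where the row before left it, along the tool's axes as they then stand; what a row does not reach is not made up. A row lasts 1/12 s, in which the tool goes at most 41.7 mm and 7.16 degrees, less where a joint would pass 70% of its speed; a pose out of reach is approached as far as the arm can. A call with a gripper value outside its range is refused whole. The fingers move at their own pace and stop on an object; the grip force is fixed at half the most. Time passes only in rows, so rows that do not move let the fingers close. It gives the time, the measured TCP pose, the force and the opening at its end, in the units of the state.
- monitor.sense(): the state, without advancing time (a new reading comes with each control period).
- cams.snapshot(name): name is "scene" or "top" or "wrist"; returns the picture (420x560x3 uint8, red, green, blue); there is no depth.
- cams.get_calibration(name): a dict with "fx", "fy", "cx", "cy" (pixels), "R" (3x3) and "t" (3): a world point X has camera coordinates R X + t. Camera axes: x right, y down, z forward; pixel columns grow to the right and rows downward; lengths in m; the calibration is good to about 2 mm. A picture is of the moment at which its call begins: read the wrist's pose just before it. get_calibration takes no time and is no camera call; for the wrist camera it gives the pose at the moment of the call.
- sign_off(): hands the job in, once; it reports no verdict.
The state is a dict: "time_s": time; "joint_positions": joint angles; "qvel": joint speeds; "effort": joint torques, N m; "ee_pos": TCP position; "eef_rot": TCP orientation; "ft_force": force on the tool from outside, world axes, zero at the start; "wrist_torque": the same for the moment, N m; "finger_gap": finger opening in m.
Only numpy, scipy, OpenCV 4.12 (cv2) and the standard library are available. Lean on these libraries where they do the work, as an engineer would, in place of code of your own. Each camera call takes 0.05 s, during which the arm holds its last target. There are 200 camera calls.

### The job

First lay the loose flat bar flat and centred in the two saddles of the tack jig and let go of it. Then take the spring tongs, close them on the short upright tube (the boss, which is cleaned for welding, so neither fingers nor arm may touch it) and finish while still holding it in the tongs, upright and still, about 3 cm above the middle of the bar and touching neither bar nor jig. Leave the hex nut, the small tin, the tape measure and the angle offcut where they are.

Things in the scene. Friction and masses are not known exactly. Their poses are not given: they have to be found in the camera images.
- jig: Tack jig, fixed to the bench: grey base plate 80 (x) x 120 (y) x 8 mm with two steel U saddles, each 46 (x) x 22 (y) mm, centred 45 mm either side of the middle along y. Saddle floors 20 mm above the bench, side walls up to 29 mm; the 30 mm wide channel between the walls runs along the jig's y, open at both ends. Origin: centre of the underside; z up
- jig_seat (a point): Point in the middle between the saddles, at the height of the saddle floors (20 mm above the bench); axes as the jig's (y along the channel)
- bar: Loose bright steel flat bar, 140 (x) x 24 (y) x 10 (z) mm, about 0.26 kg, lying flat on the bench. Origin: centre of its underside; x along its length
- bar_mid (a point): Centre of the bar (5 mm above its underside)
- boss: The boss: a short plain metal tube standing on end, 30 mm outside diameter, 16 mm bore, 32 mm tall, about 0.12 kg. Origin: centre of its underside; z along its axis, up
- tongs: Spring tongs, 222 mm long, 0.18 kg, lying on the bench: two steel arms side by side, joined by a bow at the back, flat jaws inside the front ends, and a grey plastic grip plate (60 mm long, 28 mm tall, from the bench up) outside each arm. Origin: the hinge at the back, at the underside; x forward along the centre line to the jaws, z up. The arms spring open; squeezed across the plates, both swing in equally
- tongs_grip (a point): On the tongs' centre line midway between the grip plates: 97 mm ahead of the hinge, 14 mm above the underside; axes as the tongs'. Grip here, along the tongs' y. Width over the plates: 60 mm open, 44 mm closed on the boss (arms then parallel). Squeezed only to 54 to 56 mm, the tongs can be lifted and carried with the jaws still wide enough (about 51 mm) to go over the boss
- tongs_jaws (a point): Point on the tongs' centre line midway between the jaws: 197 mm ahead of the hinge, 14 mm above the tongs' underside. The jaws are flat faces 30 mm long and 20 mm tall (4 to 24 mm above the underside), 64 mm apart when open and 30 mm when closed on the boss; over their outsides the open arms measure 74 mm
- tongs_l (a joint): Closing angle of the left arm (the right arm turns alike), rad: 0 open, 0.085 closed on the boss, 0.14 fully shut on nothing. Spring: the grip plates take about 4 N to start, 7 N at 54 mm width, 12 N at 44 mm; of any further force about half reaches the boss
- nut: Bystander: loose large hex nut lying flat, 36 mm across flats, 19 mm tall; wider, lower and six-sided where the boss is round. It and the boss may be in each other's places. Origin: centre of the underside
- tin: Bystander: small grey tin, 52 mm across, 55 mm tall. Origin: centre of the underside
- tape: Bystander: black tape measure case, 60 x 32 x 55 mm. Origin: centre of the underside
- angle: Bystander: dark steel angle offcut, 90 x 40 x 40 mm. Origin: underside of its flange
Things that resemble listed ones, but are neither listed nor needed, are in the scene too. Of the things like the bar, leave any that is green or red; of the rest the larger one is meant.

How it is judged:
By the outcome, as a careful person would: the job done as asked, in the order asked, and still so for the second after the job is handed in, while the arm keeps its last pose, push and grip.
It also fails if it takes over 59 s, if anything falls off the work surface, if the arm or the gripper's body presses on something with over 40 N, if the wrist force passes 120 N, or if a joint passes its speed limit or range.

## Working session

There is one attempt and no reset: what is moved stays moved. The work goes in short steps, Python scripts to look and compute and a tool call to move; the robot and the scene stay as the last step left them, time stands still between calls to the robot, and variables do not carry over. Pictures are saved under pics/ and viewed, about 8 in all and at most 12, crops included, and the job is handed in when it is done.

Besides the shell and the picture viewer there is one more tool, called after "Call:" by a JSON object that holds its "fn" and its "kwargs", one argument or row to a line. carry_out: Moves the arm, as the interface text tells. Its arguments: {"type":"object","properties":{"series":{"type":"array","items":{"type":"array","items":{"type":"number"}}}},"required":["series"]}

```bash
mkdir -p pics; ls
python3 - <<'E'
from station import monitor, cams
import cv2, numpy as np
s=monitor.sense(); print({k:np.round(v,4).tolist() for k,v in s.items()})
for n in ("scene","top"):
    c=cams.get_calibration(n); print(n,{k:np.round(v,4).tolist() for k,v in c.items()})
    cv2.imwrite(f"pics/{n}0.png",cv2.cvtColor(cams.snapshot(n),cv2.COLOR_RGB2BGR))
E
```

```text
pics
{'time_s': 0.0, 'joint_positions': [1.5751, 0.3594, 0.011, -0.0003, -1.2241, -0.2881], 'qvel': [-0.0002, 0.0011, 0.0006, 0.0014, -0.0004, 0.0011], 'effort': [-0.0011, -58.3321, 29.3418, 6.9371, -0.0061, 0.0], 'ee_pos': [0.189, 0.6478, 0.4038], 'eef_rot': [-0.0006, -0.5999, 0.8, -0.0006], 'ft_force': [0.2819, -0.4856, -0.0124], 'wrist_torque': [-0.0219, -0.0172, -0.0211], 'finger_gap': 0.0852}
scene {'fx': 465.7524, 'fy': 465.7524, 'cx': 274.5509, 'cy': 209.6102, 'R': [[0.1517, 0.9884, 0.0061], [0.6146, -0.0895, -0.7837], [-0.7741, 0.1227, -0.6211]], 't': [-0.0231, -0.2889, 1.6408]}
top {'fx': 436.0422, 'fy': 436.0422, 'cx': 272.5636, 'cy': 208.5216, 'R': [[-0.0066, -0.9995, -0.0306], [-0.9824, 0.0122, -0.1864], [0.1867, 0.0288, -0.982]], 't': [-0.0379, 0.531, 1.2454]}
```

View pics/top0.png

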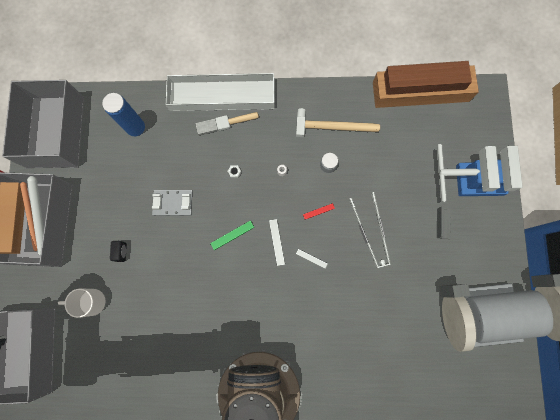

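View pics/scene0.png

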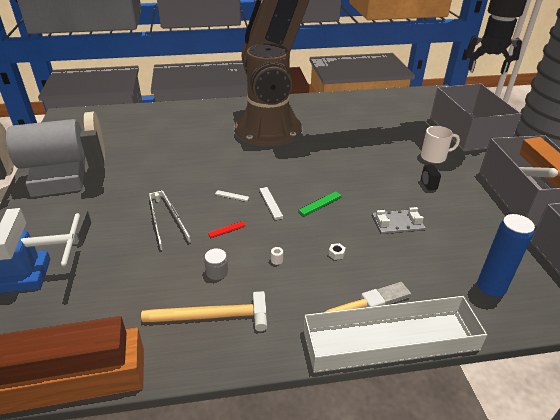

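```bash
cat > h.py <<'E'
import numpy as np, cv2
from station import monitor, cams
from scipy.spatial.transform import Rotation as Rot
def cal(n): return cams.get_calibration(n)
def plane(c,uv,z):
    uv=np.atleast_2d(np.asarray(uv,float)); R=np.array(c["R"]);o=-R.T@np.array(c["t"])
    d=np.c_[(uv[:,0]-c["cx"])/c["fx"],(uv[:,1]-c["cy"])/c["fy"],np.ones(len(uv))]@R
    return o+d*((z-o[2])/d[:,2])[:,None]
def proj(c,X):
    p=np.atleast_2d(X)@np.array(c["R"]).T+np.array(c["t"])
    return np.c_[c["fx"]*p[:,0]/p[:,2]+c["cx"],c["fy"]*p[:,1]/p[:,2]+c["cy"]]
def snap(n,f):
    c=cal(n); im=cv2.cvtColor(cams.snapshot(n),cv2.COLOR_RGB2BGR); cv2.imwrite(f"pics/{f}.png",im); return c,im
def state():
    s=monitor.sense(); w,x,y,z=s["eef_rot"]; return s,np.array(s["ee_pos"]),Rot.from_quat([x,y,z,w])
def contours(im,lo,roi=None,amin=30):
    g=cv2.cvtColor(im,cv2.COLOR_BGR2GRAY); m=(g>lo).astype(np.uint8)
    if roi: k=np.zeros_like(m); k[roi[1]:roi[3],roi[0]:roi[2]]=1; m*=k
    return [c for c in cv2.findContours(m,cv2.RETR_EXTERNAL,cv2.CHAIN_APPROX_NONE)[0] if cv2.contourArea(c)>amin]
E
python3 - <<'E'
from h import *
c=cal("top"); im=cv2.imread("pics/top0.png")
for k in contours(im,110,(150,145,400,275)):
    r=cv2.minAreaRect(k); b=plane(c,cv2.boxPoints(r),0.01)
    print(np.round(r[0]), "ctr",np.round(b.mean(0)[:2],3),"sides",np.round([np.linalg.norm(b[1]-b[0]),np.linalg.norm(b[2]-b[1])],3),"dirs",np.round(np.degrees([np.arctan2(*(b[1]-b[0])[1::-1]),np.arctan2(*(b[2]-b[1])[1::-1])]),1))
print("tongs hinge,L,R tips",np.round(plane(c,[(383,265),(351,199),(374,193)],0.014),3)[:,:2])
print("jig corner",np.round(plane(c,[(153,191),(191,191),(191,215),(153,215)],0.008),3)[:,:2])
x=cv2.resize(im[140:280,100:400],None,fx=2.6,fy=2.6,interpolation=cv2.INTER_CUBIC); cv2.imwrite("pics/z.png",x)
print(proj(cal("wrist"),state()[1]+[0,0,-.155]), cal("wrist"))
E
```

```text
[274. 209.] ctr [ 0.541 -0.044] sides [0.406 0.784] dirs [  2.6 -91. ]
tongs hinge,L,R tips [[ 0.363 -0.367]
 [ 0.564 -0.281]
 [ 0.582 -0.352]]
jig corner [[0.599 0.331]
 [0.597 0.211]
 [0.521 0.209]
 [0.523 0.327]]
[[275.90012141 281.54560083]] {'fx': 349.8267049744619, 'fy': 349.8267049744619, 'cx': 276.208890516184, 'cy': 200.63820900829882, 'R': array([[-0.28034092, -0.95989828,  0.00206603],
       [-0.92591347,  0.27098197,  0.2631597 ],
       [-0.2531664 ,  0.07186147, -0.96475007]]), 't': array([ 0.67419464, -0.03440151,  0.37840165])}
```

View pics/z.png

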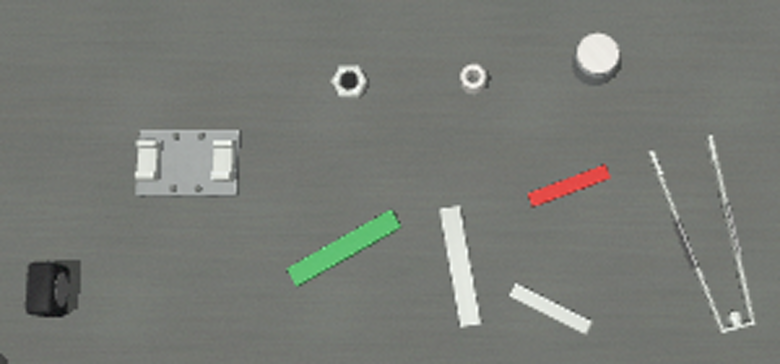

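Run:
```python
from h import *
c=cal("top"); im=cv2.imread("pics/top0.png")
for k in contours(im,170,(150,145,400,275),15):
    r=cv2.minAreaRect(k); b=plane(c,cv2.boxPoints(r),0.01)
    print(np.round(r[0]), "ctr",np.round(b.mean(0)[:2],3),"sides",np.round([np.linalg.norm(b[1]-b[0]),np.linalg.norm(b[2]-b[1])],3),"dirs",np.round(np.degrees([np.arctan2(*(b[1]-b[0])[1::-1]),np.arctan2(*(b[2]-b[1])[1::-1])]),1))
s,p,R=state(); print(R.as_matrix().round(3))
```

```text
[311. 258.] ctr [ 0.386 -0.157] sides [0.016 0.096] dirs [ -27.4 -117.2]
[380. 253.] ctr [ 0.4   -0.361] sides [0.052 0.08 ] dirs [ -72.2 -164.7]
[276. 242.] ctr [ 0.436 -0.053] sides [0.024 0.139] dirs [ -80.2 -170.3]
[156. 202.] ctr [0.562 0.321] sides [0.022 0.035] dirs [ -90.8 -177.6]
[172. 200.] ctr [0.571 0.268] sides [0.116 0.06 ] dirs [ -90.8 -178.4]
[282. 169.] ctr [ 0.663 -0.07 ] sides [0.028 0.026] dirs [-90.9 179.3]
[234. 170.] ctr [0.66  0.079] sides [0.041 0.036] dirs [ -90.9 -179.6]
[330. 160.] ctr [ 0.69 -0.22] sides [0.047 0.045] dirs [-90.9 178. ]
[[-0.28  -0.96  -0.   ]
 [-0.96   0.28  -0.001]
 [ 0.002 -0.    -1.   ]]
```

Call:
{"fn": "carry_out", "kwargs": {
  "series": [
    [0.029, -0.026, 0, 0, 0, 0, 0.085],
    [0.029, -0.026, 0, 0, 0, 0, 0.085],
    [0.029, -0.026, 0, 0, 0, 0, 0.085],
    [0.029, -0.026, 0, 0, 0, 0, 0.085],
    [0.029, -0.026, 0, 0, 0, 0, 0.085]
  ]
}}

```text
time_s: 0.52
ee_pos: [0.2736, 0.4705, 0.4042]
eef_rot: [-0.0, -0.6, 0.8, -0.0]
ft_force: [0.3, -0.0, 0.1]
finger_gap: 0.0849
```

Call:
{"fn": "carry_out", "kwargs": {
  "series": [
    [0.029, -0.026, 0, 0, 0, 0, 0.085],
    [0.029, -0.026, 0, 0, 0, 0, 0.085],
    [0.029, -0.026, 0, 0, 0, 0, 0.085],
    [0.029, -0.026, 0, 0, 0, 0, 0.085],
    [0.029, -0.026, 0, 0, 0, 0, 0.085]
  ]
}}

```text
time_s: 0.93
ee_pos: [0.3576, 0.2948, 0.4046]
eef_rot: [-0.0, -0.6, 0.8, 0.0]
ft_force: [1.4, 1.0, -0.9]
finger_gap: 0.0851
```

Call:
{"fn": "carry_out", "kwargs": {
  "series": [
    [0.029, -0.026, 0, 0, 0, 0, 0.085],
    [0.029, -0.026, 0, 0, 0, 0, 0.085],
    [0.029, -0.026, 0, 0, 0, 0, 0.085],
    [0.029, -0.026, 0, 0, 0, 0, 0.085],
    [0, 0, 0, 0, 0, 0, 0.085]
  ]
}}

```text
time_s: 1.35
ee_pos: [0.4259, 0.1515, 0.4045]
eef_rot: [-0.001, -0.598, 0.801, -0.0]
ft_force: [-0.4, 0.3, 0.1]
finger_gap: 0.085
```

Run:
```python
from h import *
s,p,R=state(); print(s["time_s"],p.round(3),np.round(s["joint_positions"],3),R.as_matrix().round(3)[:,0])
c,im=snap("wrist","w1")
```

```text
1.35 [0.426 0.151 0.404] [ 0.78  -0.018 -0.454  0.    -1.136  0.502] [-0.284 -0.959  0.001]
```

View pics/w1.png

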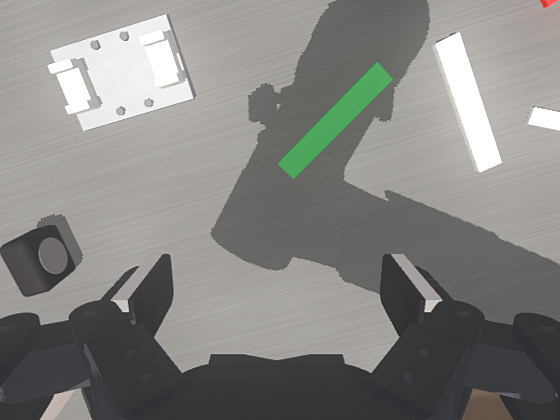

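```bash
cat >> h.py <<'E'
def rect(c,k,z):
    W=plane(c,k.reshape(-1,2),z)[:,:2]; r=cv2.minAreaRect((W*1000).astype(np.float32))
    b=cv2.boxPoints(r); e=b[1]-b[0],b[2]-b[1]; L=[np.hypot(*v) for v in e]; v=e[int(np.argmax(L))]
    return np.round(r[0],1),np.round(sorted(L),1),round(np.degrees(np.arctan2(v[1],v[0]))%180,2)
E
python3 - <<'E'
from h import *
c=cal("wrist"); im=cv2.imread("pics/w1.png")
g=cv2.cvtColor(im,cv2.COLOR_BGR2GRAY); print("vals",g[102,468],g[150,487],g[120,500],g[60,115],g[70,75],g[180,60],g[60,160])
for lo in (190,205,220,240,252):
  for k in contours(im,lo,(30,0,210,150),60): print(lo,"jig z8/z29",rect(c,k,.008),rect(c,k,.029)[0],rect(c,k,.020)[0])
  for k in contours(im,lo,(420,20,515,180),200): print(lo,"bar",rect(c,k,.010))
E
```

```text
vals 255 255 181 241 255 161 255
190 jig z8/z29 (array([560.3, 275.2]), array([ 79.4, 127.8], dtype=float32), np.float32(89.03)) [556.3 267.1] [558.  270.6]
190 bar (array([433. , -49.7]), array([ 29. , 140.1], dtype=float32), np.float32(9.68))
205 jig z8/z29 (array([560.3, 275.1]), array([ 79.3, 127.6], dtype=float32), np.float32(89.03)) [556.2 267.1] [558.  270.5]
205 bar (array([433.1, -50.1]), array([ 28. , 139.9], dtype=float32), np.float32(9.64))
220 jig z8/z29 (array([560.1, 324.6]), array([28.2, 38.4], dtype=float32), np.float32(178.87)) [556.  313.6] [557.8 318.3]
220 jig z8/z29 (array([560.3, 275.2]), array([ 79.1, 127.1], dtype=float32), np.float32(89.03)) [556.2 267.1] [558.  270.6]
220 bar (array([433.4, -51.5]), array([ 25.1, 139.8], dtype=float32), np.float32(9.67))
240 jig z8/z29 (array([560.2, 324.3]), array([28. , 38.3], dtype=float32), np.float32(178.31)) [556.1 313.4] [557.8 318.1]
240 jig z8/z29 (array([586.3, 326.4]), array([10. , 23.3], dtype=float32), np.float32(87.88)) [580.7 315.4] [583.1 320.1]
240 jig z8/z29 (array([560.1, 257.1]), array([78.6, 90.8], dtype=float32), np.float32(89.03)) [556.  250.1] [557.8 253.1]
240 bar (array([433.6, -51.6]), array([ 24.2, 139.5], dtype=float32), np.float32(9.67))
252 jig z8/z29 (array([560.1, 324.5]), array([27.6, 37.9], dtype=float32), np.float32(178.99)) [556.1 313.5] [557.8 318.2]
252 jig z8/z29 (array([585.4, 326.5]), array([ 8.1, 22.9], dtype=float32), np.float32(89.95)) [579.9 315.4] [582.2 320.1]
252 jig z8/z29 (array([558.6, 230.4]), array([25.4, 38. ], dtype=float32), np.float32(178.55)) [554.6 224.9] [556.3 227.2]
252 jig z8/z29 (array([583.8, 231.3]), array([ 8.1, 22.9], dtype=float32), np.float32(89.01)) [578.4 225.7] [580.7 228.1]
252 bar (array([433.8, -51.7]), array([ 23.9, 139.1], dtype=float32), np.float32(9.63))
```

Call:
{"fn": "carry_out", "kwargs": {
  "series": [
    [0.0385, -0.013, 0, 0, 0, 0, 0.05],
    [0.0385, -0.013, 0, 0, 0, 0, 0.05],
    [0.0385, -0.013, 0, 0, 0, 0, 0.05],
    [0.0385, -0.013, 0, 0, 0, 0, 0.05],
    [0.0385, -0.013, 0, 0, 0, 0, 0.05]
  ]
}}

```text
time_s: 1.82
ee_pos: [0.4328, -0.0477, 0.4048]
eef_rot: [0.0, -0.601, 0.799, 0.0]
ft_force: [1.0, 0.3, 0.8]
finger_gap: 0.0502
```

Call:
{"fn": "carry_out", "kwargs": {
  "series": [
    [0, 0, 0.03, 0, 0, -0.11, 0.05],
    [0, 0, 0.03, 0, 0, -0.11, 0.05],
    [0, 0, 0.03, 0, 0, -0.11, 0.05],
    [0, 0, 0.03, 0, 0, -0.11, 0.05],
    [0, 0, 0.02, 0, 0, -0.016, 0.05]
  ]
}}

```text
time_s: 2.23
ee_pos: [0.4323, -0.0465, 0.2623]
eef_rot: [0.001, 0.767, -0.641, -0.001]
ft_force: [0.5, 0.7, -0.8]
finger_gap: 0.0501
```

Call:
{"fn": "carry_out", "kwargs": {
  "series": [
    [0, 0, 0, 0, 0, 0, 0.05],
    [0, 0, 0, 0, 0, 0, 0.05]
  ]
}}

```text
time_s: 2.4
ee_pos: [0.4333, -0.0462, 0.2643]
eef_rot: [0.001, 0.765, -0.644, -0.001]
ft_force: [0.7, 0.2, 0.0]
finger_gap: 0.0501
```

```bash
cat >> h.py <<'E'
def goto(xy,z,head):
    s,p,R=state(); M=R.as_matrix(); d=np.array([*xy,z])-p; h=np.degrees(np.arctan2(M[1,0],M[0,0]))
    print("t",round(s["time_s"],2),"p",p.round(4),"h",round(h,2),"tilt z",M[:,2].round(3),"gap",round(s["finger_gap"],4),"F",np.round(s["ft_force"],1),"q",np.round(s["joint_positions"],2))
    print("tool d",(M.T@d).round(4),"wz",round(-np.radians((head-h+180)%360-180),4))
E
python3 - <<'E'
from h import *
goto((.4337,-.0516),.175,-80.35)
c,im=snap("wrist","w2"); g=cv2.cvtColor(im,cv2.COLOR_BGR2GRAY)
for lo in (220,240,252):
  for k in contours(im,lo,None,3000): print(lo,k.reshape(-1,2).min(0),k.reshape(-1,2).max(0),rect(c,k,.010))
E
```

```text
t 2.4 p [ 0.4333 -0.0462  0.2643] h -80.15 tilt z [-0.002 -0.001 -1.   ] gap 0.0501 F [0.7 0.2 0. ] q [ 0.35  0.11 -0.69  0.   -0.77  1.39]
tool d [0.0053 0.0003 0.0893] wz 0.0036
220 [271  99] [309 300] (array([435. , -54.6]), array([ 23.9, 138.6], dtype=float32), np.float32(9.65))
240 [271  99] [308 300] (array([435. , -54.6]), array([ 23.8, 138.5], dtype=float32), np.float32(9.72))
```

Call:
{"fn": "carry_out", "kwargs": {
  "series": [
    [0.008, 0, 0.03, 0, 0, 0.0035, 0.05],
    [0, 0, 0.03, 0, 0, 0, 0.05],
    [0, 0, 0.02, 0, 0, 0, 0.05],
    [0, 0, 0.009, 0, 0, 0, 0.05],
    [0, 0, 0, 0, 0, 0, 0.05]
  ]
}}

```text
time_s: 2.87
ee_pos: [0.435, -0.0543, 0.1753]
eef_rot: [0.0, 0.764, -0.645, -0.0]
ft_force: [-0.5, 0.2, -0.2]
finger_gap: 0.0498
```

Call:
{"fn": "carry_out", "kwargs": {
  "series": [
    [0, 0, 0, 0, 0, 0, 0.05],
    [0, 0, 0, 0, 0, 0, 0.015],
    [0, 0, 0, 0, 0, 0, 0.015],
    [0, 0, 0, 0, 0, 0, 0.015],
    [0, 0, 0, 0, 0, 0, 0.015]
  ]
}}

```text
time_s: 3.28
ee_pos: [0.4354, -0.0543, 0.1774]
eef_rot: [-0.001, 0.764, -0.645, 0.001]
ft_force: [-2.6, 1.5, 12.1]
finger_gap: 0.0218
```

Call:
{"fn": "carry_out", "kwargs": {
  "series": [
    [0, 0, 0, 0, 0, 0, 0.015],
    [0, 0, 0, 0, 0, 0, 0.015]
  ]
}}

```text
time_s: 3.45
ee_pos: [0.4353, -0.0543, 0.1774]
eef_rot: [-0.001, 0.764, -0.645, 0.001]
ft_force: [-1.8, 2.0, 11.5]
finger_gap: 0.0216
```

Run:
```python
from h import *
goto((.435,-.054),.175,-80.35)
c,im=snap("wrist","w3")
```

```text
t 3.45 p [ 0.4353 -0.0543  0.1774] h -80.31 tilt z [ 0.003  0.001 -1.   ] gap 0.0216 F [-1.8  2.  11.5] q [ 0.33  0.27 -0.77  0.   -0.52  1.41]
tool d [-0.0004  0.0003  0.0024] wz 0.0008
```

View pics/w3.png

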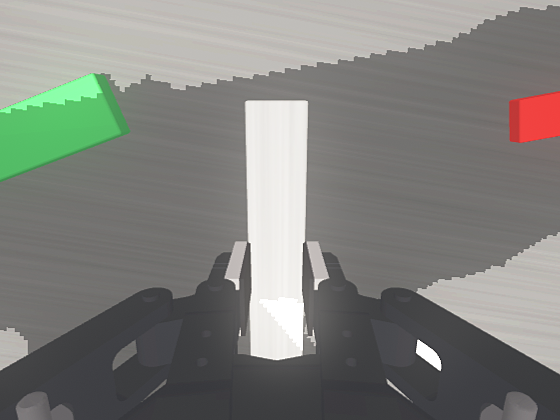

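Run:
```python
from h import *
c=cal("wrist"); im=cv2.imread("pics/w3.png"); s,p,R=state()
g=cv2.cvtColor(im,cv2.COLOR_BGR2GRAY).astype(float); col=g[85:115,255:298].mean(1); print(np.round(col).astype(int))
v=85+np.argmax(np.diff(col))+.5
W=plane(c,[(276.5,v)],.0105)[0]; print(v,W.round(4),"in tool",(R.as_matrix().T@(W-p)).round(4))
```

```text
[125 125 126 126 127 127 128 128 128 127 127 127 126 124 115 180 233 235
 236 236 235 235 235 235 235 235 236 236 236 236]
99.5 [ 0.5036 -0.0427  0.0105] in tool [ 1.000e-04 -6.870e-02  1.671e-01]
```

Call:
{"fn": "carry_out", "kwargs": {
  "series": [
    [0, 0, -0.01, 0, 0, 0, 0.015],
    [0, 0, -0.025, 0, 0, 0, 0.015],
    [0, 0, -0.035, 0, 0, 0, 0.015],
    [0, 0, -0.035, 0, 0, 0, 0.015],
    [0, 0, 0, 0, 0, 0, 0.015]
  ]
}}

```text
time_s: 3.92
ee_pos: [0.4366, -0.0542, 0.2874]
eef_rot: [-0.004, 0.765, -0.644, 0.004]
ft_force: [1.4, 0.5, -2.6]
finger_gap: 0.0217
```

Call:
{"fn": "carry_out", "kwargs": {
  "series": [
    [-0.033, -0.02, 0, 0, 0, 0, 0.015],
    [-0.033, -0.02, 0, 0, 0, 0, 0.015],
    [-0.033, -0.02, 0, 0, 0, 0, 0.015],
    [-0.033, -0.02, 0, 0, 0, 0, 0.015],
    [-0.033, -0.02, 0, 0, 0, 0, 0.015]
  ]
}}

```text
time_s: 4.33
ee_pos: [0.5056, 0.1265, 0.2815]
eef_rot: [-0.001, 0.764, -0.645, 0.0]
ft_force: [0.5, -0.3, -3.5]
finger_gap: 0.0216
```

Call:
{"fn": "carry_out", "kwargs": {
  "series": [
    [-0.033, -0.02, 0, 0, 0, 0, 0.015],
    [-0.033, -0.02, 0, 0, 0, 0, 0.015],
    [-0.033, -0.02, 0, 0, 0, 0, 0.015],
    [-0.033, -0.02, 0, 0, 0, 0, 0.015],
    [0, 0, 0, 0, 0, 0, 0.015]
  ]
}}

```text
time_s: 4.75
ee_pos: [0.5644, 0.2742, 0.2809]
eef_rot: [-0.002, 0.765, -0.644, 0.001]
ft_force: [2.1, -0.7, -1.8]
finger_gap: 0.0219
```

Call:
{"fn": "carry_out", "kwargs": {
  "series": [
    [0, 0, 0, 0, 0, 0.06, 0.015],
    [0, 0, 0, 0, 0, 0.12, 0.015],
    [0, 0, 0, 0, 0, 0.12, 0.015],
    [0, 0, 0, 0, 0, 0.12, 0.015],
    [0, 0, 0, 0, 0, 0.12, 0.015]
  ]
}}

```text
time_s: 5.17
ee_pos: [0.5619, 0.2683, 0.281]
eef_rot: [0.0, -0.562, 0.827, 0.0]
ft_force: [0.3, 0.1, -1.7]
finger_gap: 0.0221
```

Call:
{"fn": "carry_out", "kwargs": {
  "series": [
    [0, 0, 0, 0, 0, 0.12, 0.015],
    [0, 0, 0, 0, 0, 0.12, 0.015],
    [0, 0, 0, 0, 0, 0.12, 0.015],
    [0, 0, 0, 0, 0, 0.12, 0.015],
    [0, 0, 0, 0, 0, 0.12, 0.015]
  ]
}}

```text
time_s: 5.58
ee_pos: [0.5619, 0.2682, 0.2811]
eef_rot: [0.0, -0.292, 0.956, 0.0]
ft_force: [-0.7, 0.2, -1.5]
finger_gap: 0.0217
```

Call:
{"fn": "carry_out", "kwargs": {
  "series": [
    [0, 0, 0, 0, 0, 0.12, 0.015],
    [0, 0, 0, 0, 0, 0.12, 0.015],
    [0, 0, 0, 0, 0, 0.12, 0.015],
    [0, 0, 0, 0, 0, 0.12, 0.015],
    [0, 0, 0, 0, 0, 0.12, 0.015]
  ]
}}

```text
time_s: 6.0
ee_pos: [0.5619, 0.2682, 0.2811]
eef_rot: [0.0, 0.003, 1.0, 0.0]
ft_force: [1.3, -0.1, -2.5]
finger_gap: 0.0217
```

Call:
{"fn": "carry_out", "kwargs": {
  "series": [
    [0, 0, 0, 0, 0, 0, 0.015],
    [0, 0, 0, 0, 0, 0, 0.015]
  ]
}}

```text
time_s: 6.17
ee_pos: [0.562, 0.2683, 0.281]
eef_rot: [0.0, -0.002, 1.0, 0.0]
ft_force: [0.1, 0.1, -2.6]
finger_gap: 0.0219
```

Run:
```python
from h import *
goto((.5602,.271),.25,179.03)
c,im=snap("wrist","w4")
```

```text
t 6.17 p [0.562  0.2683 0.281 ] h -179.83 tilt z [ 0.  0. -1.] gap 0.0219 F [ 0.1  0.1 -2.6] q [ 0.76  0.38 -0.27 -0.   -0.93 -0.76]
tool d [0.0018 0.0027 0.031 ] wz 0.0199
```

View pics/w4.png

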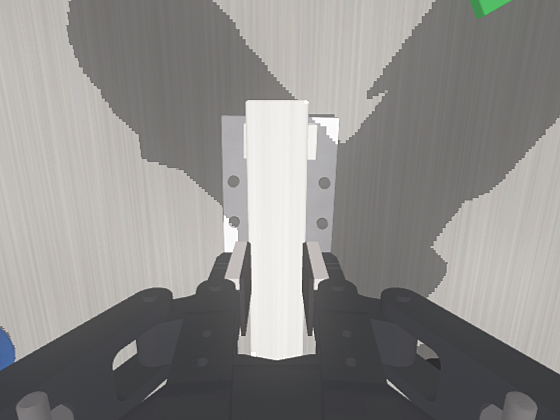

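Run:
```python
from h import *
c=cal("wrist"); im=cv2.imread("pics/w4.png"); g=cv2.cvtColor(im,cv2.COLOR_BGR2GRAY).astype(int); s,p,R=state();M=R.as_matrix()
for r0 in (135,145,170,195,205): print(r0,"L",list(enumerate(g[r0-1:r0+2,216:252].mean(0).round().astype(int),216)) if r0 in(145,195) else g[r0-1:r0+2,216:252].mean(0).round().astype(int), "R from 303",g[r0-1:r0+2,303:345].mean(0).round().astype(int))
print("col 230 rows 108..",g[108:125,228:236].mean(1).round().astype(int),"col 312 rows 115-165",g[110:170,310:315].mean(1).round().astype(int))
for z,pts in((.008,[(222,116),(338,117)]),(.029,[(244,140),(316,140)])): print(z,(plane(c,pts,z)).round(4))
```

```text
135 L [122 123 121 118 115 132 177 178 175 174 175 175 174 174 174 174 175 175
 175 174 174 175 175 176 176 176 171 190 239 235 218 227 238 238 238 238] R from 303 [238 237 235 227 222 233 244 243 242 242 242 243 245 231 168 176 178 178
 177 177 176 176 173 192 207 202 232 254 252 251 250 250 251 253 251 194
 190 193 193 193 193 193]
145 L [(216, np.int64(122)), (217, np.int64(122)), (218, np.int64(122)), (219, np.int64(119)), (220, np.int64(117)), (221, np.int64(132)), (222, np.int64(175)), (223, np.int64(179)), (224, np.int64(177)), (225, np.int64(177)), (226, np.int64(176)), (227, np.int64(177)), (228, np.int64(177)), (229, np.int64(177)), (230, np.int64(177)), (231, np.int64(177)), (232, np.int64(177)), (233, np.int64(177)), (234, np.int64(177)), (235, np.int64(178)), (236, np.int64(177)), (237, np.int64(178)), (238, np.int64(178)), (239, np.int64(178)), (240, np.int64(178)), (241, np.int64(178)), (242, np.int64(174)), (243, np.int64(193)), (244, np.int64(237)), (245, np.int64(236)), (246, np.int64(224)), (247, np.int64(226)), (248, np.int64(235)), (249, np.int64(239)), (250, np.
[... 1636 characters left out ...]
178 178 178 178 179 179 178 173 190 232 238 241 239] R from 303 [239 239 224 176 174 176 175 175 173 173 174 173 172 172 172 170 170 171
 169 170 169 170 170 170 170 170 170 170 171 173 159 115 125 124 124 124
 124 123 124 123 123 126]
col 230 rows 108.. [120 120 120 120 120 120 117 135 172 177 176 176 176 176 176 176 176] col 312 rows 115-165 [193 193 195 203 135 126 123 210 218 218 187 177 176 200 207 241 244 243
 242 242 242 242 242 242 243 242 243 243 242 242 242 243 242 242 242 243
 243 242 242 242 242 242 242 242 242 242 242 243 247 226 178 175 177 177
 177 177 177 177 178 178]
0.008 [[0.5988 0.209  0.008 ]
 [0.5208 0.2094 0.008 ]]
0.029 [[0.5825 0.2229 0.029 ]
 [0.5375 0.2228 0.029 ]]
```

Run:
```python
from h import *
c=cal("wrist")
for pts in ([(221.4,135),(221.5,145),(222.3,170),(222.9,195),(222.9,205)],[(337.3,145),(335.6,170),(334.0,195),(333.2,205)]):
    W=plane(c,pts,.008); f=np.polyfit(W[:,1],W[:,0],1); print(W[:,:2].round(4).tolist(),"heading of y axis",90-np.degrees(np.arctan(f[0])), "x at y=.269",np.polyval(f,.269))
goto((.5605,.268),.215,179.1)
```

```text
[[0.5997, 0.2216], [0.5999, 0.2284], [0.6, 0.2457], [0.6002, 0.2638], [0.6005, 0.2712]] heading of y axis 89.20634782311188 x at y=.269 0.6003809271503048
[[0.5204, 0.2281], [0.5207, 0.2455], [0.521, 0.2635], [0.5212, 0.2709]] heading of y axis 88.92555494125656 x at y=.269 0.5211588249203162
t 6.22 p [0.5621 0.2683 0.2809] h -179.79 tilt z [ 0.  0. -1.] gap 0.0215 F [ 0.6  0.1 -2.3] q [ 0.76  0.38 -0.27 -0.   -0.93 -0.75]
tool d [ 0.0016 -0.0003  0.0659] wz 0.0194
```

Call:
{"fn": "carry_out", "kwargs": {
  "series": [
    [0.0013, 0, 0.01, 0, 0, 0.0205, 0.015],
    [0, 0, 0.03, 0, 0, 0, 0.015],
    [0, 0, 0.025, 0, 0, 0, 0.015],
    [0, 0, 0.012, 0, 0, 0, 0.015],
    [0, 0, 0, 0, 0, 0, 0.015]
  ]
}}

```text
time_s: 6.63
ee_pos: [0.5597, 0.2675, 0.2001]
eef_rot: [-0.002, 0.01, 1.0, -0.002]
ft_force: [0.5, -0.5, -3.4]
finger_gap: 0.0218
```

Call:
{"fn": "carry_out", "kwargs": {
  "series": [
    [0, 0, 0.002, 0, 0, 0, 0.015],
    [0, 0, 0.002, 0, 0, 0, 0.015],
    [0, 0, 0, 0, 0, 0, 0.015]
  ]
}}

```text
time_s: 6.88
ee_pos: [0.5613, 0.2688, 0.2007]
eef_rot: [0.001, 0.01, 1.0, 0.001]
ft_force: [0.0, 0.3, -2.8]
finger_gap: 0.0219
```

Run:
```python
from h import *
goto((.5607,.268),.1974,179.05)
```

```text
t 6.88 p [0.5613 0.2688 0.2007] h 178.81 tilt z [ 0.001  0.001 -1.   ] gap 0.0219 F [ 0.   0.3 -2.8] q [ 0.76  0.47 -0.34  0.   -0.76 -0.78]
tool d [ 0.0006 -0.0008  0.0033] wz -0.0041
```

Call:
{"fn": "carry_out", "kwargs": {
  "series": [
    [0.0004, -0.0006, 0.0015, 0, 0, -0.003, 0.015],
    [0, 0, 0.0015, 0, 0, 0, 0.015],
    [0, 0, 0, 0, 0, 0, 0.015],
    [0, 0, 0, 0, 0, 0, 0.015]
  ]
}}

```text
time_s: 7.22
ee_pos: [0.5607, 0.268, 0.1975]
eef_rot: [0.001, 0.009, 1.0, 0.0]
ft_force: [-0.4, 0.3, 2.3]
finger_gap: 0.0216
```

Run:
```python
from h import *
goto((.5607,.268),.1974,179.05)
```

```text
t 7.22 p [0.5607 0.268  0.1975] h 178.99 tilt z [ 0.001  0.001 -1.   ] gap 0.0216 F [-0.4  0.3  2.3] q [ 0.76  0.47 -0.34  0.   -0.75 -0.78]
tool d [ 0.     -0.      0.0001] wz -0.0011
```

Call:
{"fn": "carry_out", "kwargs": {
  "series": [
    [0, 0, 0, 0, 0, 0, 0.03],
    [0, 0, 0, 0, 0, 0, 0.04],
    [0, 0, 0, 0, 0, 0, 0.05],
    [0, 0, 0, 0, 0, 0, 0.05],
    [0, 0, -0.01, 0, 0, 0, 0.06]
  ]
}}

```text
time_s: 7.63
ee_pos: [0.5599, 0.2673, 0.2052]
eef_rot: [-0.001, 0.009, 1.0, -0.001]
ft_force: [-0.6, 0.7, 0.2]
finger_gap: 0.0593
```

Call:
{"fn": "carry_out", "kwargs": {
  "series": [
    [0, 0, -0.025, 0, 0, 0, 0.085],
    [0, -0.02, -0.03, 0, 0, 0, 0.085],
    [0, -0.03, -0.02, 0, 0, 0, 0.085],
    [0, -0.03, -0.01, 0, 0, 0, 0.085],
    [0, 0, 0, 0, 0, 0, 0.085]
  ]
}}

```text
time_s: 8.05
ee_pos: [0.5591, 0.1845, 0.2956]
eef_rot: [0.002, 0.01, 1.0, 0.001]
ft_force: [-0.6, 0.4, -0.6]
finger_gap: 0.0849
```

Call:
{"fn": "carry_out", "kwargs": {
  "series": [
    [0, 0, 0, 0, 0, 0, 0.085],
    [0, 0, 0, 0, 0, 0, 0.085]
  ]
}}

```text
time_s: 8.22
ee_pos: [0.5591, 0.1878, 0.2923]
eef_rot: [0.0, 0.009, 1.0, 0.0]
ft_force: [-0.1, -0.2, -0.5]
finger_gap: 0.085
```

Run:
```python
from h import *
goto((.5607,.268),.1974,179.05)
c,im=snap("wrist","w5")
k=max(contours(im,228,(150,60,400,330),1000),key=cv2.contourArea)
print(rect(c,k,.030))
cv2.imwrite("pics/w5c.png",cv2.resize(im[60:330,150:400],None,fx=2,fy=2))
```

```text
t 8.22 p [0.5591 0.1878 0.2923] h 178.93 tilt z [ 0.001  0.001 -1.   ] gap 0.085 F [-0.1 -0.2 -0.5] q [ 0.66  0.32 -0.33 -0.   -0.93 -0.67]
tool d [-0.      0.0802  0.095 ] wz -0.0021
(array([565.6, 242.7]), array([61.4, 85.9], dtype=float32), np.float32(89.16))
```

View pics/w5c.png

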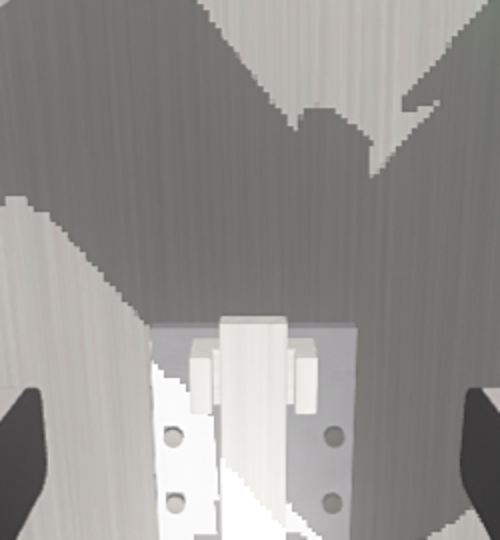

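Call:
{"fn": "carry_out", "kwargs": {
  "series": [
    [0.0066, -0.038, -0.0045, 0, 0, 0, 0.085],
    [0.0066, -0.038, -0.0045, 0, 0, 0, 0.085],
    [0.0066, -0.038, -0.0045, 0, 0, 0, 0.085],
    [0.0066, -0.038, -0.0045, 0, 0, 0, 0.085],
    [0.0066, -0.038, -0.0045, 0, 0, 0, 0.085]
  ]
}}

```text
time_s: 8.68
ee_pos: [0.5222, -0.0021, 0.3138]
eef_rot: [-0.001, 0.008, 1.0, -0.0]
ft_force: [0.4, 0.1, 0.1]
finger_gap: 0.0855
```

Call:
{"fn": "carry_out", "kwargs": {
  "series": [
    [0.0066, -0.038, -0.0045, 0, 0, 0, 0.085],
    [0.0066, -0.038, -0.0045, 0, 0, 0, 0.085],
    [0.0066, -0.038, -0.0045, 0, 0, 0, 0.085],
    [0.0066, -0.038, -0.0045, 0, 0, 0, 0.085],
    [0.0066, -0.038, -0.0045, 0, 0, 0, 0.085]
  ]
}}

```text
time_s: 9.1
ee_pos: [0.4861, -0.1918, 0.3365]
eef_rot: [-0.0, 0.008, 1.0, -0.0]
ft_force: [1.0, -0.0, 0.2]
finger_gap: 0.085
```

Call:
{"fn": "carry_out", "kwargs": {
  "series": [
    [0.0066, -0.038, -0.0045, 0, 0, 0, 0.085],
    [0.0066, -0.038, -0.0045, 0, 0, 0, 0.085],
    [0.0066, -0.038, -0.0045, 0, 0, 0, 0.085],
    [0.0066, -0.038, 0, 0, 0, 0, 0.085],
    [0, 0, 0, 0, 0, 0, 0.085]
  ]
}}

```text
time_s: 9.52
ee_pos: [0.4566, -0.3468, 0.3494]
eef_rot: [-0.001, 0.01, 1.0, -0.0]
ft_force: [0.0, 1.2, 0.7]
finger_gap: 0.0852
```

Call:
{"fn": "carry_out", "kwargs": {
  "series": [
    [0, 0, 0, 0, 0, -0.122, 0.085],
    [0, 0, 0, 0, 0, -0.122, 0.085],
    [0, 0, 0, 0, 0, -0.122, 0.085],
    [0, 0, 0, 0, 0, -0.122, 0.085],
    [0, 0, 0, 0, 0, -0.122, 0.085]
  ]
}}

```text
time_s: 9.93
ee_pos: [0.4579, -0.3419, 0.3493]
eef_rot: [-0.001, -0.295, 0.955, 0.001]
ft_force: [-0.4, -0.8, -0.4]
finger_gap: 0.0849
```

Call:
{"fn": "carry_out", "kwargs": {
  "series": [
    [0, 0, 0, 0, 0, -0.122, 0.085],
    [0, 0, 0, 0, 0, -0.122, 0.085],
    [0, 0, 0, 0, 0, -0.122, 0.085],
    [0, 0, 0, 0, 0, -0.122, 0.085],
    [0, 0, 0, 0, 0, -0.122, 0.085]
  ]
}}

```text
time_s: 10.35
ee_pos: [0.4579, -0.3417, 0.3493]
eef_rot: [-0.0, -0.568, 0.823, 0.001]
ft_force: [-0.1, 0.2, 0.4]
finger_gap: 0.0848
```

Call:
{"fn": "carry_out", "kwargs": {
  "series": [
    [0, 0, 0, 0, 0, -0.122, 0.085],
    [0, 0, 0, 0, 0, -0.122, 0.085],
    [0, 0, 0, 0, 0, -0.122, 0.085],
    [0, 0, 0, 0, 0, -0.122, 0.085],
    [0, 0, 0, 0, 0, -0.122, 0.085]
  ]
}}

```text
time_s: 10.77
ee_pos: [0.4579, -0.3417, 0.3493]
eef_rot: [0.0, 0.789, -0.614, -0.001]
ft_force: [-0.7, -0.0, 0.3]
finger_gap: 0.0852
```

Call:
{"fn": "carry_out", "kwargs": {
  "series": [
    [0, 0, 0, 0, 0, 0, 0.085],
    [0, 0, 0, 0, 0, 0, 0.085]
  ]
}}

```text
time_s: 10.93
ee_pos: [0.4577, -0.3419, 0.3496]
eef_rot: [0.0, 0.786, -0.618, -0.001]
ft_force: [-0.6, 0.1, -0.7]
finger_gap: 0.0852
```

Run:
```python
from h import *
goto((.457,-.344),.3,-76.4)
c,im=snap("wrist","w6")
ct,it=snap("top","t6"); k=contours(it,185,(145,180,200,225),20)
for q in k: print(q.reshape(-1,2).min(0),q.reshape(-1,2).max(0),rect(ct,q,.03))
cv2.imwrite("pics/both6.png",np.vstack([cv2.resize(im,(560,420)),cv2.resize(it[180:225,130:215],(340,180),interpolation=cv2.INTER_CUBIC) if 0 else cv2.copyMakeBorder(cv2.resize(it[180:225,130:215],(340,180),interpolation=cv2.INTER_CUBIC),0,0,0,220,cv2.BORDER_CONSTANT)]))
```

```text
t 10.93 p [ 0.4577 -0.3419  0.3496] h -76.35 tilt z [-0.001  0.    -1.   ] gap 0.0852 F [-0.6  0.1 -0.7] q [-0.3   0.23 -0.3  -0.   -1.04  2.11]
tool d [0.0019 0.0012 0.0496] wz 0.0009
[147 197] [192 208] (array([556.9, 271.8]), array([ 34.2, 139. ], dtype=float32), np.float32(89.24))
```

View pics/both6.png

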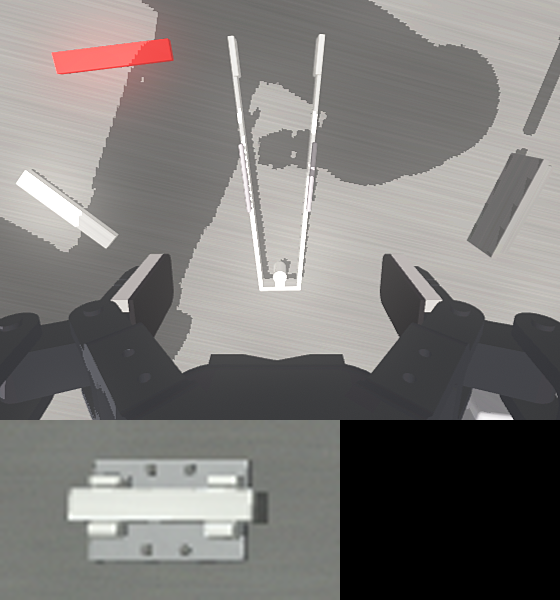

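Run:
```python
from h import *
c=cal("wrist"); im=cv2.imread("pics/w6.png"); g=cv2.cvtColor(im,cv2.COLOR_BGR2GRAY).astype(int)
for r in (33,36,39,45,60,90,140,180,230): 
    row=g[r,215:345]; print(r,[int(i)+215 for i in np.where(row>225)[0]])
for z in (.020,.024,.028):
    T=plane(c,[(231,37),(322,36),(279.5,270),(260,291),(301,291)],z)[:,:2]; tip=T[:2].mean(0); bow=T[3:].mean(0)
    d=tip-bow; print(z,"tip",tip.round(4),"sep",np.linalg.norm(T[0]-T[1]).round(4),"knob",T[2].round(4),"bow",bow.round(4),"len",np.linalg.norm(d).round(4),np.degrees(np.arctan2(d[1],d[0])).round(2),"grip",(tip-d/np.linalg.norm(d)*.115).round(4))
```

```text
33 []
36 [228, 229, 230, 231, 232, 233, 319, 320, 321, 322, 323, 324]
39 [228, 229, 230, 231, 232, 233, 319, 320, 321, 322, 323]
45 [229, 230, 231, 232, 233, 318, 319, 320, 321, 322, 323]
60 [231, 232, 233, 234, 235, 317, 318, 319, 320, 321]
90 [235, 236, 237, 316, 317, 318]
140 [241, 242, 243, 244, 311, 312, 313, 314]
180 [244, 245, 246, 249, 306, 307, 308, 310, 311, 312]
230 [252, 253, 254, 255, 302, 303, 304, 305]
0.02 tip [ 0.5725 -0.3143] sep 0.0714 knob [ 0.3781 -0.3644] bow [ 0.357  -0.3705] len 0.2227 14.62 grip [ 0.4613 -0.3433]
0.024 tip [ 0.5719 -0.3145] sep 0.0704 knob [ 0.38   -0.3639] bow [ 0.3592 -0.3699] len 0.2197 14.62 grip [ 0.4606 -0.3435]
0.028 tip [ 0.5712 -0.3146] sep 0.0695 knob [ 0.382  -0.3634] bow [ 0.3614 -0.3693] len 0.2168 14.62 grip [ 0.4599 -0.3437]
```

Call:
{"fn": "carry_out", "kwargs": {
  "series": [
    [0.0022, -0.0027, 0.02, 0, 0, -0.0166, 0.085],
    [0, 0, 0.035, 0, 0, 0, 0.085],
    [0, 0, 0.035, 0, 0, 0, 0.085],
    [0, 0, 0.02, 0, 0, 0, 0.085],
    [0, 0, 0, 0, 0, 0, 0.085]
  ]
}}

```text
time_s: 11.45
ee_pos: [0.4586, -0.3431, 0.2355]
eef_rot: [0.001, 0.791, -0.612, -0.004]
ft_force: [-1.3, -0.0, 0.3]
finger_gap: 0.0847
```

Call:
{"fn": "carry_out", "kwargs": {
  "series": [
    [0, 0, 0, 0, 0, 0, 0.085]
  ]
}}

```text
time_s: 11.53
ee_pos: [0.4603, -0.3439, 0.2396]
eef_rot: [0.001, 0.792, -0.611, -0.001]
ft_force: [0.8, -0.4, 0.2]
finger_gap: 0.0852
```

Run:
```python
from h import *
goto((.4608,-.3434),.178,-75.4)
c,im=snap("wrist","w7")
g=cv2.cvtColor(im,cv2.COLOR_BGR2GRAY)
hs=[]
for r in range(30,260,20):
    i=np.where(g[r,150:410]>225)[0]+150; print(r,i.min() if len(i) else None,i.max() if len(i) else None,len(i))
```

```text
t 11.53 p [ 0.4603 -0.3439  0.2396] h -75.31 tilt z [-0.002  0.    -1.   ] gap 0.0852 F [ 0.8 -0.4  0.2] q [-0.3   0.36 -0.42  0.   -0.8   2.13]
tool d [-0.0003 -0.0007  0.0616] wz 0.0016
30 201 350 19
50 203 347 18
70 206 344 11
90 209 342 11
110 211 339 11
130 213 336 12
150 215 334 14
170 214 327 9
190 225 325 4
210 228 322 2
230 230 320 4
250 225 318 12
```

View pics/w7.png

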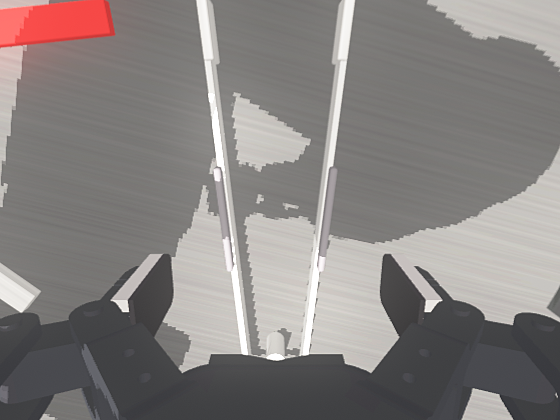

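Run:
```python
from h import *
c=cal("wrist")
a=plane(c,[(217,167),(336,167)],.028).mean(0); b=plane(c,[(232,270),(320,270)],.028).mean(0); m=(a+b)/2
d=a-b; print(a.round(4),b.round(4),np.linalg.norm(d),np.degrees(np.arctan2(d[1],d[0])))
goto(m[:2],.178,-75.4); print(m)
```

```text
[ 0.4951 -0.3354  0.028 ] [ 0.4377 -0.3502  0.028 ] 0.05927920395302811 14.447954731122982
t 11.58 p [ 0.4609 -0.3441  0.241 ] h -75.27 tilt z [ 0.    -0.001 -1.   ] gap 0.085 F [-0.6 -0.3  1.5] q [-0.3   0.35 -0.41  0.   -0.8   2.13]
tool d [ 0.0001 -0.0057  0.063 ] wz 0.0022
[ 0.46641226 -0.34282698  0.028     ]
```

Call:
{"fn": "carry_out", "kwargs": {
  "series": [
    [0, -0.005, 0.02, 0, 0, 0.002, 0.085],
    [0, 0, 0.025, 0, 0, 0, 0.085],
    [0, 0, 0.0155, 0, 0, 0, 0.085],
    [0, 0, 0, 0, 0, 0, 0.085],
    [0, 0, 0, 0, 0, 0, 0.085]
  ]
}}

```text
time_s: 12.0
ee_pos: [0.4658, -0.3429, 0.181]
eef_rot: [-0.0, 0.791, -0.611, 0.001]
ft_force: [-0.1, -0.0, 1.1]
finger_gap: 0.0849
```

Run:
```python
from h import *
goto((.4658,-.343),.178,-75.4)
```

```text
t 12.0 p [ 0.4658 -0.3429  0.181 ] h -75.35 tilt z [ 0.001 -0.001 -1.   ] gap 0.0849 F [-0.1 -0.   1.1] q [-0.3   0.44 -0.46  0.   -0.67  2.12]
tool d [0.0001 0.     0.003 ] wz 0.0009
```

Now lower 3 mm and squeeze in steps to 55 mm.

Call:
{"fn": "carry_out", "kwargs": {
  "series": [
    [0, 0, 0.003, 0, 0, 0, 0.075],
    [0, 0, 0, 0, 0, 0, 0.066],
    [0, 0, 0, 0, 0, 0, 0.06],
    [0, 0, 0, 0, 0, 0, 0.057],
    [0, 0, 0, 0, 0, 0, 0.055]
  ]
}}

```text
time_s: 12.42
ee_pos: [0.4659, -0.3431, 0.1791]
eef_rot: [-0.0, 0.792, -0.611, 0.002]
ft_force: [-1.0, 0.2, 9.0]
finger_gap: 0.0553
```

Call:
{"fn": "carry_out", "kwargs": {
  "series": [
    [0, 0, 0, 0, 0, 0, 0.055],
    [0, 0, 0, 0, 0, 0, 0.055],
    [0, 0, 0, 0, 0, 0, 0.055]
  ]
}}

```text
time_s: 12.67
ee_pos: [0.4659, -0.3431, 0.1791]
eef_rot: [-0.0, 0.792, -0.611, 0.002]
ft_force: [-1.9, -0.4, 11.1]
finger_gap: 0.0548
```

```bash
cat >> h.py <<'E'
def tongs(c,im,z,rows=(8,30,55)):
    g=cv2.cvtColor(im,cv2.COLOR_BGR2GRAY)
    for r in rows:
        i=np.where(g[r,150:410]>225)[0]+150
        if len(i):
            W=plane(c,[(i.min(),r),(i.max(),r)],z); print(r,i.min(),i.max(),"outer mm",(1e3*np.linalg.norm(W[0]-W[1])).round(1),"mid",W.mean(0).round(4))
E
python3 - <<'E'
from h import *
goto((.4658,-.343),.178,-75.4)
c,im=snap("wrist","w8"); tongs(c,im,.024)
E
```

```text
t 12.67 p [ 0.4659 -0.3431  0.1791] h -75.31 tilt z [ 0.003 -0.002 -1.   ] gap 0.0548 F [-1.9 -0.4 11.1] q [-0.3   0.44 -0.46  0.   -0.67  2.12]
tool d [-0.0002  0.0001  0.0011] wz 0.0015
8 185 373 outer mm 60.1 mid [ 0.5601 -0.3198  0.024 ]
30 187 370 outer mm 59.4 mid [ 0.5539 -0.3213  0.024 ]
55 190 367 outer mm 58.5 mid [ 0.5466 -0.3232  0.024 ]
```

Call:
{"fn": "carry_out", "kwargs": {
  "series": [
    [0, 0, -0.003, 0, 0, 0, 0.055],
    [0, 0, -0.005, 0, 0, 0, 0.055],
    [0, 0, -0.006, 0, 0, 0, 0.055],
    [0, 0, -0.006, 0, 0, 0, 0.055],
    [0, 0, 0, 0, 0, 0, 0.055]
  ]
}}

```text
time_s: 13.13
ee_pos: [0.4656, -0.3428, 0.1983]
eef_rot: [-0.0, 0.792, -0.611, 0.001]
ft_force: [0.4, 0.1, -1.6]
finger_gap: 0.0551
```

Call:
{"fn": "carry_out", "kwargs": {
  "series": [
    [0, 0, 0, 0, 0, 0, 0.055],
    [0, 0, 0, 0, 0, 0, 0.055]
  ]
}}

```text
time_s: 13.3
ee_pos: [0.465, -0.3426, 0.1967]
eef_rot: [-0.0, 0.791, -0.611, -0.0]
ft_force: [-0.5, 0.1, -1.1]
finger_gap: 0.055
```

Run:
```python
from h import *
goto((.4658,-.343),.198,-75.4)
c,im=snap("wrist","w9"); tongs(c,im,.044)
```

```text
t 13.3 p [ 0.465  -0.3426  0.1967] h -75.35 tilt z [-0.  0. -1.] gap 0.055 F [-0.5  0.1 -1.1] q [-0.3   0.42 -0.45 -0.   -0.71  2.12]
tool d [ 0.0006 -0.0007 -0.0013] wz 0.0008
8 184 373 outer mm 59.2 mid [ 0.558 -0.319  0.044]
30 187 370 outer mm 58.2 mid [ 0.5519 -0.3206  0.044 ]
55 190 367 outer mm 57.2 mid [ 0.5448 -0.3225  0.044 ]
```

View pics/w9.png

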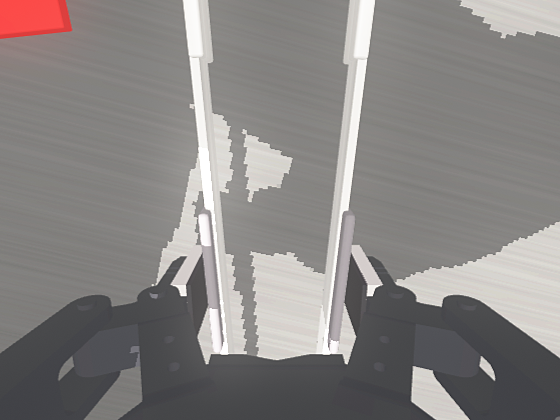

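Call:
{"fn": "carry_out", "kwargs": {
  "series": [
    [0, 0, -0.01, 0, 0, 0, 0.055],
    [0, 0, -0.02, 0, 0, 0, 0.055],
    [0, 0, -0.025, 0, 0, 0, 0.055],
    [0, 0, -0.025, 0, 0, 0, 0.055],
    [0, 0, -0.012, 0, 0, 0, 0.055]
  ]
}}

```text
time_s: 13.77
ee_pos: [0.4657, -0.343, 0.2923]
eef_rot: [-0.0, 0.792, -0.611, 0.002]
ft_force: [0.5, -0.0, -0.9]
finger_gap: 0.0553
```

Call:
{"fn": "carry_out", "kwargs": {
  "series": [
    [-0.012, -0.009, 0, 0, 0, 0, 0.055],
    [-0.0237, -0.0181, 0, 0, 0, 0, 0.055],
    [-0.0237, -0.0181, 0, 0, 0, 0, 0.055],
    [-0.0237, -0.0181, 0, 0, 0, 0, 0.055],
    [-0.0237, -0.0181, 0, 0, 0, 0, 0.055]
  ]
}}

```text
time_s: 14.18
ee_pos: [0.517, -0.2176, 0.2893]
eef_rot: [-0.0, 0.791, -0.611, 0.0]
ft_force: [0.9, 0.4, -1.5]
finger_gap: 0.0553
```

Call:
{"fn": "carry_out", "kwargs": {
  "series": [
    [-0.0237, -0.0181, 0, 0, 0, 0, 0.055],
    [-0.0237, -0.0181, 0, 0, 0, 0, 0.055],
    [-0.0237, -0.0181, 0, 0, 0, 0, 0.055],
    [-0.0237, -0.0181, 0, 0, 0, 0, 0.055],
    [-0.012, -0.009, 0, 0, 0, 0, 0.055]
  ]
}}

```text
time_s: 14.6
ee_pos: [0.5696, -0.0922, 0.2893]
eef_rot: [-0.0, 0.792, -0.61, 0.0]
ft_force: [0.1, -0.6, -2.4]
finger_gap: 0.0553
```

Call:
{"fn": "carry_out", "kwargs": {
  "series": [
    [0, 0, 0, 0, 0, 0, 0.055],
    [0, 0, 0, 0, 0, 0, 0.055],
    [0, 0, 0, 0, 0, 0, 0.055]
  ]
}}

```text
time_s: 14.85
ee_pos: [0.5682, -0.0952, 0.2887]
eef_rot: [0.0, 0.792, -0.611, -0.0]
ft_force: [0.3, 0.3, -2.9]
finger_gap: 0.0549
```

Run:
```python
from h import *
goto((.569,-.0945),.29,-75.35)
c,im=snap("wrist","w10"); s,p,R=state(); tongs(c,im,p[2]-.155)
print("expect boss px",proj(c,[[.663,-.07,.032]]).round(0))
g=cv2.cvtColor(im,cv2.COLOR_BGR2GRAY)
ci=cv2.HoughCircles(cv2.medianBlur(g[0:130,190:370],3),cv2.HOUGH_GRADIENT,1,20,param1=80,param2=12,minRadius=8,maxRadius=30)
print(ci)
```

```text
t 14.85 p [ 0.5682 -0.0952  0.2887] h -75.34 tilt z [-0.001 -0.    -1.   ] gap 0.0549 F [ 0.3  0.3 -2.9] q [ 0.17  0.3  -0.36 -0.   -0.91  1.65]
tool d [-0.0004 -0.001  -0.0013] wz 0.0001
8 183 373 outer mm 60.6 mid [ 0.6616 -0.0713  0.1337]
30 187 371 outer mm 59.6 mid [ 0.6555 -0.0733  0.1337]
55 254 366 outer mm 36.9 mid [ 0.6508 -0.0851  0.1337]
expect boss px [[276.  50.]]
[[[80.5 63.5 29.3]]]
```

View pics/w10.png

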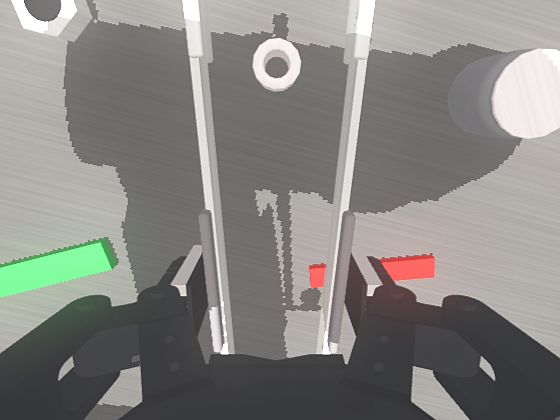

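Run:
```python
from h import *
c=cal("wrist"); im=cv2.imread("pics/w10.png"); s,p,R=state(); M=R.as_matrix()
g=cv2.cvtColor(im,cv2.COLOR_BGR2GRAY)
k=max(contours(im,190,(235,20,320,110),200),key=cv2.contourArea).reshape(-1,2); print(k.min(0),k.max(0))
u=(k[:,0].min()+k[:,0].max()+0)/2; top=k[:,1].min()-.5
f=-M[:,1]
B=plane(c,[(u,top)],.032)[0]-.015*f
print("boss from far edge",B.round(4),"tool",(M.T@(B-p)).round(4))
W=plane(c,k,.032); q=(W-p)@M[:,:2]; print("x ext",q[:,0].min(),q[:,0].max(),"y",q[:,1].min(),q[:,1].max())
for z in(.12,.135): 
  T=plane(c,[(278,60),(203.5,60),(352.5,60)],z)-p; print("jaw start at z",z,(T@M).round(4))
```

```text
[253  38] [300  90]
boss from far edge [ 0.6554 -0.0729  0.032 ] tool [ 2.000e-04 -9.040e-02  2.567e-01]
x ext -0.014042136202365583 0.014404234987627757 y -0.10507985995433627 -0.07565386915602719
jaw start at z 0.12 [[ 0.0007 -0.0827  0.1687]
 [-0.0267 -0.0827  0.1687]
 [ 0.028  -0.0827  0.1687]]
jaw start at z 0.135 [[ 0.0006 -0.0809  0.1537]
 [-0.0238 -0.0809  0.1537]
 [ 0.025  -0.0809  0.1537]]
```

Call:
{"fn": "carry_out", "kwargs": {
  "series": [
    [0, 0.0055, 0.01, 0, 0, 0, 0.055],
    [0, 0, 0.025, 0, 0, 0, 0.055],
    [0, 0, 0.025, 0, 0, 0, 0.055],
    [0, 0, 0.02, 0, 0, 0, 0.055],
    [0, 0, 0.01, 0, 0, 0, 0.055]
  ]
}}

```text
time_s: 15.32
ee_pos: [0.5618, -0.0974, 0.1964]
eef_rot: [0.001, 0.791, -0.612, -0.001]
ft_force: [-1.1, 1.0, -1.4]
finger_gap: 0.0549
```

Call:
{"fn": "carry_out", "kwargs": {
  "series": [
    [0, 0, 0.01, 0, 0, 0, 0.055],
    [0, 0, 0.005, 0, 0, 0, 0.055],
    [0, 0, 0, 0, 0, 0, 0.055],
    [0, 0, 0, 0, 0, 0, 0.055]
  ]
}}

```text
time_s: 15.65
ee_pos: [0.5635, -0.0964, 0.1843]
eef_rot: [-0.0, 0.791, -0.611, 0.0]
ft_force: [0.3, 0.0, -1.6]
finger_gap: 0.0551
```

Run:
```python
from h import *
goto((.5629,-.0966),.181,-75.35)
c,im=snap("wrist","w11"); s,p,R=state(); M=R.as_matrix(); tongs(c,im,p[2]-.155)
g=cv2.cvtColor(im,cv2.COLOR_BGR2GRAY)
for r in (4,10,20,30,40,50,60,70): print(r,"".join("#" if v>225 else "+" if v>170 else "." for v in g[r,175:385:3]))
# expected near edge of boss top
B=np.array([.6554,-.0729,.032]); print(proj(c,[B,B-.015*(-M[:,1]),B+.015*M[:,0],B-.015*M[:,0]]).round(0))
```

```text
t 15.65 p [ 0.5635 -0.0964  0.1843] h -75.35 tilt z [ 0.001 -0.    -1.   ] gap 0.0551 F [ 0.3  0.  -1.6] q [ 0.17  0.43 -0.47  0.   -0.67  1.65]
tool d [0.0001 0.0007 0.0033] wz -0.0
8 175 402 outer mm 72.3 mid [ 0.658  -0.0757  0.0296]
30 186 379 outer mm 62.4 mid [ 0.6514 -0.0755  0.0296]
55 189 368 outer mm 58.9 mid [ 0.6438 -0.0762  0.0296]
4 ############+++++++###############################++###############+##
10 #..#####+##++++++++############+++++##############+###################
20 ...#########+++++++#########+++++################+++##################
30 ....########.+++++++########++++++###############++++#############+##+
40 ....#####+++......++++#########################++++++#+++#########++##
50 ....+#####+++..........+#####################............+#+#####.....
60 .....###+++++.............+###############+.............+++++####.....
70 .....+###++...............................................+++###......
[[278.  12.]
 [278.  64.]
 [326.  12.]
 [230.  12.]]
```

Call:
{"fn": "carry_out", "kwargs": {
  "series": [
    [0, 0, 0.0025, 0, 0, 0, 0.055],
    [0, 0, 0, 0, 0, 0, 0.052],
    [0, 0, 0, 0, 0, 0, 0.049],
    [0, 0, 0, 0, 0, 0, 0.046],
    [0, 0, 0, 0, 0, 0, 0.044]
  ]
}}

```text
time_s: 16.12
ee_pos: [0.5635, -0.0961, 0.1816]
eef_rot: [-0.0, 0.792, -0.611, 0.0]
ft_force: [0.7, 0.6, -1.1]
finger_gap: 0.0442
```

Call:
{"fn": "carry_out", "kwargs": {
  "series": [
    [0, 0, 0, 0, 0, 0, 0.042],
    [0, 0, 0, 0, 0, 0, 0.038],
    [0, 0, 0, 0, 0, 0, 0.034],
    [0, 0, 0, 0, 0, 0, 0.03],
    [0, 0, 0, 0, 0, 0, 0.03]
  ]
}}

```text
time_s: 16.53
ee_pos: [0.5634, -0.0961, 0.182]
eef_rot: [-0.0, 0.792, -0.611, 0.0]
ft_force: [-1.7, 1.9, 6.2]
finger_gap: 0.0414
```

Run:
```python
from h import *
goto((.5629,-.0966),.181,-75.35)
c,im=snap("wrist","w12"); s,p,R=state(); tongs(c,im,.026)
g=cv2.cvtColor(im,cv2.COLOR_BGR2GRAY)
for r in (4,10,20,30,40,50,60,70): print(r,"".join("#" if v>225 else "+" if v>170 else "." for v in g[r,175:385:3]))
```

```text
t 16.53 p [ 0.5634 -0.0961  0.182 ] h -75.32 tilt z [ 0.001 -0.    -1.   ] gap 0.0414 F [-1.7  1.9  6.2] q [ 0.17  0.43 -0.47  0.   -0.67  1.65]
tool d [0.0004 0.0007 0.001 ] wz 0.0006
8 164 409 outer mm 78.8 mid [ 0.6581 -0.0748  0.026 ]
30 219 381 outer mm 52.9 mid [ 0.6529 -0.0807  0.026 ]
55 220 335 outer mm 38.2 mid [ 0.6437 -0.0755  0.026 ]
4 +######################################################+##############
10 ##....+########################+++++###################++#############
20 .........++.################+++++++###################++##############
30 ............+++##############+++++####################+++############+
40 ...............#######################################++++++.++#####..
50 ...............#######+.#####################++#######++++............
60 ...............+###+##.....###############+++++#######................
70 ...............+###+.............................#####................
```

Call:
{"fn": "carry_out", "kwargs": {
  "series": [
    [0, 0, -0.003, 0, 0, 0, 0.03],
    [0, 0, -0.004, 0, 0, 0, 0.03],
    [0, 0, -0.006, 0, 0, 0, 0.03],
    [0, 0, -0.007, 0, 0, 0, 0.03],
    [0, 0, -0.005, 0, 0, 0, 0.03]
  ]
}}

```text
time_s: 17.0
ee_pos: [0.5633, -0.0962, 0.2071]
eef_rot: [-0.0, 0.792, -0.611, 0.0]
ft_force: [0.6, 0.1, -2.5]
finger_gap: 0.0411
```

Call:
{"fn": "carry_out", "kwargs": {
  "series": [
    [0, 0, 0, 0, 0, 0, 0.03],
    [0, 0, 0, 0, 0, 0, 0.03],
    [0, 0, 0, 0, 0, 0, 0.03]
  ]
}}

```text
time_s: 17.25
ee_pos: [0.5631, -0.0962, 0.2062]
eef_rot: [-0.0, 0.791, -0.611, -0.0]
ft_force: [1.0, -0.8, -3.0]
finger_gap: 0.0412
```

Run:
```python
from h import *
goto((.467,.245),.29,-75.35); s=monitor.sense(); print(np.round(s["wrist_torque"],3))
c,im=snap("wrist","w13"); s,p,R=state(); M=R.as_matrix()
g=cv2.cvtColor(im,cv2.COLOR_BGR2GRAY)
for r in (4,10,20,30,40,50,60,70): print(r,"".join("#" if v>225 else "+" if v>170 else "." for v in g[r,175:385:3]))
cs,_=snap("scene","s13"); _,it=snap("top","t13")
B=p-.096*M[:,1]; B[2]=p[2]-.182+.032; print("boss px scene",proj(cs,[B]).round(0),"top",proj(cal("top"),[B]).round(0))
```

```text
t 17.25 p [ 0.5631 -0.0962  0.2062] h -75.35 tilt z [-0.  0. -1.] gap 0.0412 F [ 1.  -0.8 -3. ] q [ 0.17  0.4  -0.45 -0.   -0.72  1.65]
tool d [-0.3544  0.0067 -0.0838] wz -0.0
[-0.036  0.071 -0.005]
4 +++++++++++++#+########################################+++##++++++++++
10 +++++++++++++++################+++++++#################+++###+++++++++
20 .+++++.........#############+++++++++++###############++++++++++++++++
30 ...............#####+########+++++++++################.++#++++++++++++
40 ...............#####++#########################++#####..#++.+#++++++++
50 ...............#####++..#+#################+#..++#####................
60 ...............+###+++.....#+++++++++++++#.....++++++#................
70 ...............+###+.............................++##+................
boss px scene [[277. 242.]] top [[282. 167.]]
```

Call:
{"fn": "carry_out", "kwargs": {
  "series": [
    [0, 0, -0.012, 0, 0, 0, 0.03],
    [0, 0, -0.024, 0, 0, 0, 0.03],
    [0, 0, -0.024, 0, 0, 0, 0.03],
    [0, 0, -0.018, 0, 0, 0, 0.03],
    [0, 0, -0.006, 0, 0, 0, 0.03]
  ]
}}

```text
time_s: 17.82
ee_pos: [0.5641, -0.0962, 0.293]
eef_rot: [-0.001, 0.792, -0.611, 0.002]
ft_force: [1.1, 0.1, -3.4]
finger_gap: 0.0418
```

Call:
{"fn": "carry_out", "kwargs": {
  "series": [
    [-0.008, 0, 0, 0, 0, 0, 0.03],
    [-0.015, 0, 0, 0, 0, 0, 0.03],
    [-0.025, 0, 0, 0, 0, 0, 0.03],
    [-0.027, 0.001, 0, 0, 0, 0, 0.03],
    [-0.027, 0.001, 0, 0, 0, 0, 0.03]
  ]
}}

```text
time_s: 18.23
ee_pos: [0.5344, 0.0029, 0.2884]
eef_rot: [0.001, 0.791, -0.612, -0.001]
ft_force: [-0.0, 1.1, -2.9]
finger_gap: 0.0414
```

Call:
{"fn": "carry_out", "kwargs": {
  "series": [
    [-0.027, 0.001, 0, 0, 0, 0, 0.03],
    [-0.027, 0.001, 0, 0, 0, 0, 0.03],
    [-0.027, 0.001, 0, 0, 0, 0, 0.03],
    [-0.027, 0, 0, 0, 0, 0, 0.03],
    [-0.027, 0, 0, 0, 0, 0, 0.03]
  ]
}}

```text
time_s: 18.65
ee_pos: [0.4971, 0.133, 0.2886]
eef_rot: [0.001, 0.791, -0.611, -0.001]
ft_force: [1.8, 0.8, -2.7]
finger_gap: 0.0415
```

Call:
{"fn": "carry_out", "kwargs": {
  "series": [
    [-0.027, 0, 0, 0, 0, 0, 0.03],
    [-0.027, 0, 0, 0, 0, 0, 0.03],
    [-0.025, 0, 0, 0, 0, 0, 0.03],
    [-0.02, 0, 0, 0, 0, 0, 0.03],
    [-0.013, 0, 0, 0, 0, 0, 0.03]
  ]
}}

```text
time_s: 19.07
ee_pos: [0.469, 0.2419, 0.2887]
eef_rot: [0.001, 0.792, -0.611, -0.0]
ft_force: [0.1, -0.7, -2.9]
finger_gap: 0.0414
```

Call:
{"fn": "carry_out", "kwargs": {
  "series": [
    [-0.006, 0, 0, 0, 0, 0, 0.03],
    [0, 0, 0, 0, 0, 0, 0.03],
    [0, 0, 0, 0, 0, 0, 0.03],
    [0, 0, 0, 0, 0, 0, 0.03]
  ]
}}

```text
time_s: 19.4
ee_pos: [0.4686, 0.2451, 0.2898]
eef_rot: [0.0, 0.791, -0.611, -0.0]
ft_force: [0.3, -1.1, -3.3]
finger_gap: 0.0412
```

Run:
```python
from h import *
goto((.4687,.2463),.24,-75.35)
for n in("wrist","scene","top"): snap(n,n+"14")
s,p,R=state(); M=R.as_matrix(); B=p-.095*M[:,1]; B[2]=p[2]-.150
for n in("wrist","scene","top"): print(n,"boss top",proj(cal(n),[B]).round(0),"bar ends",proj(cal(n),[[.5607,.269,.03],[.562,.339,.03],[.5594,.199,.03]]).round(0).tolist())
a=cv2.imread("pics/scene14.png"); b=cv2.imread("pics/wrist14.png")
cv2.imwrite("pics/v14.png",np.hstack([cv2.resize(a[140:260,340:460],(480,480),interpolation=cv2.INTER_CUBIC),cv2.resize(b[0:240,120:440],(320,240)) if 0 else cv2.copyMakeBorder(b[0:240,120:440],0,240,0,0,cv2.BORDER_CONSTANT)]))
```

```text
t 19.4 p [0.4686 0.2451 0.2898] h -75.39 tilt z [-0.001 -0.001 -1.   ] gap 0.0412 F [ 0.3 -1.1 -3.3] q [ 0.85  0.23 -0.46 -0.   -0.88  0.97]
tool d [-0.0011 -0.0005  0.0498] wz -0.0007
wrist boss top [[276.   9.]] bar ends [[276.0, 57.0], [163.0, 23.0], [384.0, 89.0]]
scene boss top [[407. 178.]] bar ends [[400.0, 213.0], [425.0, 211.0], [374.0, 215.0]]
top boss top [[160. 193.]] bar ends [[170.0, 201.0], [148.0, 201.0], [193.0, 201.0]]
```

View pics/v14.png

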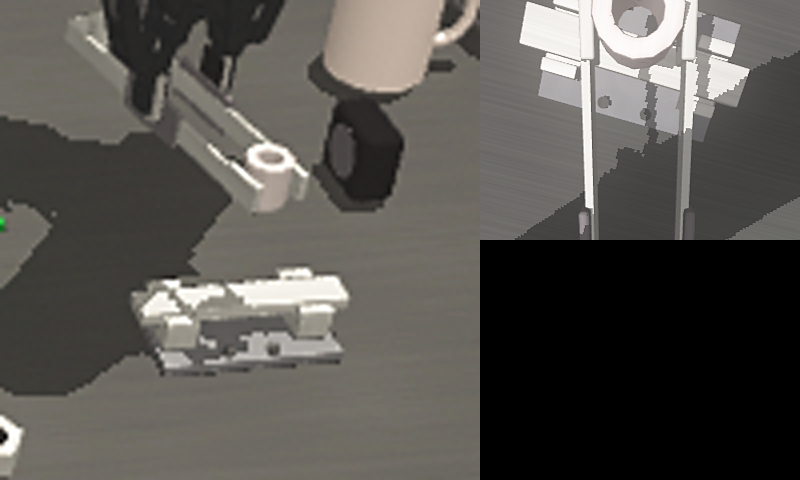

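Call:
{"fn": "carry_out", "kwargs": {
  "series": [
    [-0.001, -0.0005, 0.006, 0, 0, 0, 0.03],
    [0, 0, 0.011, 0, 0, 0, 0.03],
    [0, 0, 0.014, 0, 0, 0, 0.03],
    [0, 0, 0.011, 0, 0, 0, 0.03],
    [0, 0, 0.005, 0, 0, 0, 0.03]
  ]
}}

```text
time_s: 19.97
ee_pos: [0.4685, 0.2464, 0.2415]
eef_rot: [0.001, 0.791, -0.611, -0.0]
ft_force: [0.0, 0.3, -3.0]
finger_gap: 0.0417
```

Call:
{"fn": "carry_out", "kwargs": {
  "series": [
    [0, 0, 0.001, 0, 0, 0, 0.03],
    [0, 0, 0, 0, 0, 0, 0.03],
    [0, 0, 0, 0, 0, 0, 0.03],
    [0, 0, 0, 0, 0, 0, 0.03],
    [0, 0, 0, 0, 0, 0, 0.03]
  ]
}}

```text
time_s: 20.38
ee_pos: [0.469, 0.2473, 0.2428]
eef_rot: [-0.001, 0.792, -0.611, 0.0]
ft_force: [-1.0, 0.1, -2.6]
finger_gap: 0.0414
```

Run:
```python
from h import *
goto((.4687,.2463),.2415,-75.35); s,p,R=state(); M=R.as_matrix(); print("qvel",np.abs(s["qvel"]).max())
f=-M[:,1]; B=p+.095*f; print("boss xy",B[:2].round(4))
c,im=snap("wrist","wrist15"); g=cv2.cvtColor(im,cv2.COLOR_BGR2GRAY); z=p[2]-.150
# boss lower (near) contour of top face in wrist view vs lifted picture and model
for f_ in ("w13","wrist14","wrist15"):
    gi=cv2.cvtColor(cv2.imread(f"pics/{f_}.png"),cv2.COLOR_BGR2GRAY).astype(int); col=gi[:110,274:281].mean(1).round().astype(int); print(f_,col[0:110:3])
print("model near edge row",proj(c,[B*[1,1,0]+[0,0,z]-.015*f, B*[1,1,0]+[0,0,z-.032]-.015*f]).round(1))
# scene: boss silhouette vs model axis
cs,sc=snap("scene","scene15"); top=np.r_[B[:2],z]; bot=np.r_[B[:2],z-.032]
print("scene model top/bot",proj(cs,[top,bot]).round(1).tolist())
for r in range(int(proj(cs,[top])[0,1])-8,int(proj(cs,[bot])[0,1])+8,2):
    print(r,"".join(f"{v//26:x}" for v in cv2.cvtColor(sc,cv2.COLOR_BGR2GRAY)[r,385:430]))
```

```text
t 20.38 p [0.469  0.2473 0.2428] h -75.34 tilt z [ 0.001  0.001 -1.   ] gap 0.0414 F [-1.   0.1 -2.6] q [ 0.86  0.29 -0.51  0.   -0.77  0.97]
tool d [0.0009 0.0005 0.0013] wz 0.0002
qvel 0.0026727376040495865
boss xy [0.5609 0.2713]
w13 [240 237 224 189 187 187 184 183 181 179 177 174 162 254 254 253 253 252
 251 250 222 222 222 157 143 141 139 140 140 137 134 133 134 134 133 131
 132]
wrist14 [135 139 149 182 181 181 181 180 181 181 181 177 194 247 249 250 250 250
 248 246 145 144 142 224 214 207 143 176 176 177 177 175 174 173 171 171
 170]
wrist15 [138 135 128 121 121 119 158 162 162 159 158 159 152 247 248 249 250 250
 248 247 134 141 138 237 164 124 114 113 115 124 132 111 108 110 120 128
 107]
model near edge row [[276.4  62.1]
 [276.4  71.5]]
scene model top/bot [[404.8, 193.4], [402.6, 203.3]]
185 222222244444576222444444444444444442222111111
187 532222222444444774444444444444444444222221111
189 445422222223444447844444444444444444422222111
191 444448222222244477899553344444444444444222222
193 344444782222437996666669943444444444444444444
195 223444446935335998565548994334444444444444444
197 222234444446975568999999959953444444444444444
199 222222344444469855566666554465344344444444444
201 222222444444444599666665544554444444444444444
203 222224444444444446666666454554444444444444444
205 222222244444444455666665434444344444444444444
207 224444444444444554555443557779896444444444444
209 224444444444444433333323486577688698999634444
```

Call:
{"fn": "carry_out", "kwargs": {
  "series": [
    [0.0008, 0.0007, 0.001, 0, 0, 0, 0.03],
    [0.0009, 0.0008, 0, 0, 0, 0, 0.03],
    [0, 0, 0, 0, 0, 0, 0.03],
    [0, 0, 0, 0, 0, 0, 0.03],
    [0, 0, 0, 0, 0, 0, 0.03]
  ]
}}

```text
time_s: 20.9
ee_pos: [0.4678, 0.2451, 0.2412]
eef_rot: [-0.0, 0.792, -0.611, 0.0]
ft_force: [0.4, 0.2, -2.9]
finger_gap: 0.0414
```

Call:
{"fn": "carry_out", "kwargs": {
  "series": [
    [0, 0, 0, 0, 0, 0, 0.03],
    [0, 0, 0, 0, 0, 0, 0.03],
    [0, 0, 0, 0, 0, 0, 0.03],
    [0, 0, 0, 0, 0, 0, 0.03],
    [0, 0, 0, 0, 0, 0, 0.03]
  ]
}}

```text
time_s: 21.32
ee_pos: [0.4678, 0.2451, 0.2412]
eef_rot: [0.0, 0.792, -0.611, 0.0]
ft_force: [0.3, -0.3, -3.6]
finger_gap: 0.0414
```

Run:
```python
from h import *
goto((.468,.2455),.2415,-75.35); s,p,R=state(); M=R.as_matrix(); B=p-.0955*M[:,1]; print("boss",B[:2].round(4),"underside z",p[2]-.182,"qvel",np.abs(s["qvel"]).max())
c,im=snap("wrist","wrist16")
for f in ("w12","w13","wrist14","wrist16"):
    gi=cv2.cvtColor(cv2.imread(f"pics/{f}.png"),cv2.COLOR_BGR2GRAY).astype(float)
    rows=gi[30:75,270:285].mean(1); r=np.where(rows[:-2]-rows[2:]>12)[0]+31
    # jaw inner step / hole lower edge, grip-plate end
    ring=gi[25:60,277]; print(f,"hole lower edge",25+np.argmax(np.diff(ring)),"falls",r.tolist(),"cols row45 bright",[int(x) for x in (np.where(gi[45,210:345]>215)[0]+210)[[0,-1]]])
ct,it=snap("top","t16"); i0=cv2.imread("pics/t6.png")
d=cv2.absdiff(it,cv2.imread("pics/top0.png")).max(2)
for n,(u,v) in dict(nut=(234,171),tin=(330,161),tape=(120,250),angle=(443,222)).items(): print(n,(d[v-12:v+12,u-12:u+12]>40).sum())
```

```text
t 21.32 p [0.4678 0.2451 0.2412] h -75.35 tilt z [-0. -0. -1.] gap 0.0414 F [ 0.3 -0.3 -3.6] q [ 0.85  0.29 -0.52  0.   -0.76  0.97]
tool d [-0.0004 -0.0003 -0.0003] wz 0.0001
boss [0.5602 0.2692] underside z 0.059182206351184485 qvel 0.0027148142402873346
w12 hole lower edge 36 falls [31, 32, 57, 58, 68, 69, 70] cols row45 bright [220, 335]
w13 hole lower edge 36 falls [57, 58, 67, 68, 69] cols row45 bright [220, 335]
wrist14 hole lower edge 37 falls [35, 57, 58, 59] cols row45 bright [210, 334]
wrist16 hole lower edge 37 falls [57, 58, 59, 69, 70] cols row45 bright [210, 334]
nut 0
tin 0
tape 76
angle 0
```

```bash
python3 -c "
from station import sign_off
print(sign_off())"
```

```text
the job is handed in; nothing more can be done
None
```

The job is handed in at 21.3 s of the 59 s. The bar lies flat in both saddles, released. The boss hangs in the closed tongs above it. Sign-off gave no verdict.

- **Bar:** It looked centred across the channel in the wrist picture. Lengthwise it is within about 1–2 mm of centre, by the top camera. Where the two cameras' estimates of the jig and bar along y disagreed, it was by 1–3 mm.
- **Boss:** Only the tong jaws touched it. The final estimate puts it at (0.560, 0.269), against a bar middle of about (0.561, 0.269). Its underside is at about 59 mm, roughly 29 mm above the bar's top face. That height is worked out from the arm pose, not measured directly.
- **Upright and still:** The boss's edges in the wrist view shifted by no more than about 1 px between gripping it and the end, so I saw no droop. The joints were at rest, and the wrist carried about 3 N, the weight of the tongs and boss.
- **Bystanders:** The nut, tin and angle showed no change in the top view. The tape's patch did change (76 pixels), so that check disagreed. A scene picture taken shortly before the end showed the tape in its original place, so I took the change for the arm's shadow.
- **Bench contact:** The fingertips pressed the bench with about 12 N while gripping the bar. Squeezing the tongs gave a similar 11 N upward push.

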